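# Price sign up, full tin held up

### The arm

A 6-joint arm with a two-finger parallel gripper is mounted at the origin on the work surface. World frame = base frame: x ahead of the robot, y to its left, z up, the work surface at z = 0. Lengths are in m, angles in rad, forces in N, time in s.
With the tool pointing down it reaches from about 0.3 to 0.825 m from the base axis. Payload 5.4 kg.
Tool frame: the origin (TCP) lies at the centre of the arm's flange, where the gripper is bolted on; the fingertips stand manip.tip_extent ahead of it and the grasp point (between the pads) lies 171 mm ahead of it (manip.tip_extent is the distance from the TCP to the fingertips, in m); z points along the fingers, y is the line along which they close (so a half turn about z gives the same grasp; the last joint's range is limited). The gripper opens to 92 mm and grips with 3 to 60 N. Pads are 20 mm wide; open, the fingers measure 128 mm over their backs; the gripper's body (75 mm by 189 mm) begins 69 mm behind the grasp point.
Start: joints at [-1.33, 0.158, 1.597, -0, 1.386, -0.21], TCP at [0.25, -0.518, 0.405] pointing down, gripper open.
Joint ranges: [-2.91, 2.91], [-0.94, 2.29], [0.18, 2.7], [-1.29, 4.43], [0.17, 2.64], [-3, 3]. Speed limits (rad/s): [2.57, 2.57, 3.14, 3.14, 3.14, 3.14].

### API

Orientations are given as a 3x3 rotation matrix whose columns are the frame's x, y, z axes.
In Python, from workcell import telemetry, eyes, order, nets, manip gives the robot as it stands.
- The arm moves only by the tool play_rows, never from a script. Its arguments are lists of equal length, an entry for each row: "slide": the shift along the tool's x, y, z in mm, a list of three; "turn": the turn, a rotation vector about the tool's x, y, z in degrees, a list of three; "jaw": the opening, from -1 (shut) to 1 (fully open). A call has 1 to 8 rows; each row shifts and turns the commanded pose from where the row before left it, along the tool's axes as they then stand; what a row does not reach is not made up. A row lasts 1/12 s, in which the tool goes at most 41.7 mm and 7.16 degrees, less where a joint would pass 70% of its speed; a pose out of reach is approached as far as the arm can. A call is refused whole if a number of a shift passes 41.7 or a number of a turn 7.16, either way. A call with a gripper value outside its range is refused whole. The fingers move at their own pace and stop on an object; the grip force is fixed at half the most. Time passes only in rows, so rows that do not move let the fingers close. It gives the time, the measured TCP pose, the force, the opening and the grip force at its end, in the units of the state.
- telemetry.read_state(): the state, without advancing time (a new reading comes with each control period).
- eyes.get_image(name): name is "scene" or "top" or "wrist"; returns a dict with "pixels" (384x512x3 uint8, red, green, blue), "vertical_fov" (degrees; the focal length in pixels is half the picture's height over the tangent of half this angle, whatever the lens; pixels are square), "cx", "cy" (the principal point, pixels), "T" (4x4, takes a point from camera to world coordinates). Camera axes: x right, y up, looking along -z (the intrinsics and any distortion apply to the point x, -y, -z); pixel columns grow to the right and rows downward; lengths in m; the calibration is good to about 2 mm. A picture is of the moment at which its call begins. There is no depth.
- order.job_done(): hands the job in; it is judged then, once.
Trained networks look in a picture, given as the dict that the camera call returned (one of the last four; its "shot" number tells which), for a name from the list of things; names that differ only in an ending like _2 or _b are one class to them, and where a whole thing is asked for, a point or a joint stands for the part that bears it (a point fixed in the world has none). Each returns a list of dicts, best first, with "conf" (0 to 1); they miss things now and then, are a little off and sometimes report something else, mostly with a low value. They report only what shows in the picture. A call takes as long as a camera call. They do not tell look-alikes from the thing itself.
- nets.trace(picture, target): "region" (384x512 bool, what is visible of it) and "extent" ([left, top, right, bottom] in pixels, round what is visible of it).
The state is a dict: "time": time; "q": joint angles; "joint_vel": joint speeds; "joint_torque": joint torques, N m; "position": TCP position; "ee_rot": TCP orientation; "wrist_force": force on the tool from outside, world axes, zero at the start; "wrist_torque": the same for the moment, N m; "grip_width": finger opening in m; "finger_force": force on a finger pad.
Only numpy, scipy, OpenCV 4.12 (cv2) and the standard library are available. Lean on these libraries where they do the work, as an engineer would, in place of code of your own. Each camera call takes 0.05 s, during which the arm holds its last target. There are 200 camera calls.

### The job

Open the sale of the gift tins on the pastry counter: first take the little slate price sign out of its grey rack and slide it down into the tight slot of the wooden stand, upright and fully home, and let go of it. Then heft the three identical steel tins to find the heaviest, the full one, and finish while holding it upright in the gripper, still, its underside about 15 cm above the counter, with the other two tins standing on their tray, the sign still in its stand and the other goods left where they are. Never tip a tin over.

Things in the scene. Friction and masses are not known exactly. Their poses are not given: they have to be found in the camera images.
- sign: The price sign: a blank slate in a brown wooden frame, a flat slab 9 mm thick (x), 90 mm wide (y), 85 mm tall (z), 90 g, both faces alike. It starts standing upright in the grey rack. Origin: centre of its lower edge face; x is normal to its faces, z up. It can be pinched across its thickness at the top edge from above.
- rack: The grey plastic rack block in which the sign starts, fixed, 50 (x) x 124 (y) x 26 (z) mm, with one loose slot along its y, 18 mm deep, about 15 mm wide. Origin: centre of its underside, on the counter. The sign's lower edge stands 8 mm above this origin, so 67 mm of it stands out above.
- stand: The light wooden sign stand, a fixed block 56 (x) x 130 (y) x 34 (z) mm on the counter with one tight slot in its top along its y axis, 12.5 mm wide (x), 93.5 mm long (y), 24 mm deep. Origin: centre of its underside, on the counter; z up.
- slot_floor (a point): Centre of the floor of the stand's slot, 10 mm above the counter and 24 mm below the mouth; axes as the stand's. Where the sign's origin belongs; either face may look forward. Seated, the sign stands 61 mm out of the stand.
- tray: The fixed aluminium sheet tray with a paper liner, 240 (x) x 340 (y) mm, rim 20 mm high, floor 5 mm thick (tins stand 5 mm above the counter). Origin: centre of its underside, on the counter; the tins stand in a row along its y axis, a little to its -x side.
- tin_a: One of three identical closed steel tins, round, 60 mm across, 95 mm tall, rigid (lid rim 0.7 mm proud over the top 17 mm), upright on the tray in a row along the tray's y, about 105 mm apart. Origin: centre of its underside; z up. They differ only in weight, 0.3 to 0.8 kg; the heaviest is at least 150 g heavier than the others; its place in the row varies.
- tin_b: One of three identical closed steel tins, round, 60 mm across, 95 mm tall, rigid (lid rim 0.7 mm proud over the top 17 mm), upright on the tray in a row along the tray's y, about 105 mm apart. Origin: centre of its underside; z up. They differ only in weight, 0.3 to 0.8 kg; the heaviest is at least 150 g heavier than the others; its place in the row varies.
- tin_c: One of three identical closed steel tins, round, 60 mm across, 95 mm tall, rigid (lid rim 0.7 mm proud over the top 17 mm), upright on the tray in a row along the tray's y, about 105 mm apart. Origin: centre of its underside; z up. They differ only in weight, 0.3 to 0.8 kg; the heaviest is at least 150 g heavier than the others; its place in the row varies.
- pie_0: A bystander: a filled cake (whoopie pie), a disc 76 mm across and 38 mm tall, lying on the far half of the sheet tray beyond the tins. Origin: centre of its underside. Leave it alone.
- pie_1: A bystander: a filled cake (whoopie pie), a disc 76 mm across and 38 mm tall, lying on the far half of the sheet tray beyond the tins. Origin: centre of its underside. Leave it alone.
- jar: A bystander: amber glass jar with a steel cap, 48 mm across, 85 mm tall, between the tray and the stand, towards the far side. Origin: centre of its underside. Leave it alone.
- shaker: A bystander: small white shaker with a steel cap, 36 mm across, 75 mm tall, between the rack and the tray. Origin: centre of its underside. Leave it alone.
- clamshell: A bystander: clear plastic clamshell box with red cakes, 150 x 120 x 60 mm, left of the tray. Origin: centre of its underside. Leave it alone.
- reader: A bystander: black card reader lying flat, 130 x 75 x 22 mm, right of the stand and rack. Origin: centre of its underside. Leave it alone.
There are look-alikes about, which are no part of the job. Leave any green or turquoise look-alike of the tin_b alone.

How it is judged:
On the way:
1. the price sign is seated in the stand's slot, down to its floor, and let go (z of sign in the frame of slot_floor between -0.003 and 0.004 m and horizontal distance between sign and slot_floor below 0.006 m and angle between sign's own z axis and vertical below 0.15 rad and angle between the y axis of sign and the y axis of stand, either way round below 0.12 rad and contact force between sign and the fingers below 0.1 N), for 0.3 s.
At the end, for the whole second after the job is handed in: The heaviest tin is held still by the fingers alone, underside over 12 cm up, within 0.3 rad of upright; the others stand upright on the tray, untouched, bearing under 5.4 N each; the sign is in the slot, within 4 mm of its floor, 6 mm of its centre, 0.15 rad of upright, let go (all of step 1 and ((height (world z) of tin_a above 0.12 m and angle between tin_a's own z axis and vertical below 0.3 rad and contact force between tin_a and the fingers above 2 N and linear speed of tin_a below 0.03 m/s and contact force between tin_a and tray below 0.05 N and (contact force between tin_a and tin_b below 0.05 N and contact force between tin_b and tray between 1.5 and 5.4 N and angle between tin_b's own z axis and vertical below 0.1 rad and z of tin_b in the frame of tray below 0.012 m and contact force between tin_b and the fingers below 0.05 N and linear speed of tin_b below 0.02 m/s) and (contact force between tin_a and tin_c below 0.05 N and contact force between tin_c and tray between 1.5 and 5.4 N and angle between tin_c's own z axis and vertical below 0.1 rad and z of tin_c in the frame of tray below 0.012 m and contact force between tin_c and the fingers below 0.05 N and linear speed of tin_c below 0.02 m/s)) or (height (world z) of tin_b above 0.12 m and angle between tin_b's own z axis and vertical below 0.3 rad and contact force between tin_b and the fingers above 2 N and linear speed of tin_b below 0.03 m/s and contact force between tin_b and tray below 0.05 N and (contact force between tin_b and tin_a below 0.05 N and contact force between tin_a and tray between 1.5 and 5.4 N and angle between tin_a's own z axis and vertical below 0.1 rad and z of tin_a in the frame of tray below 0.012 m and contact force between tin_a and the fingers below 0.05 N and linear speed of tin_a below 0.02 m/s) and (contact force between tin_b and tin_c below 0.05 N and contact force between tin_c and tray between 1.5 and 5.4 N and angle between tin_c's own z axis and vertical below 0.1 rad and z of tin_c in the frame of tray below 0.012 m and contact force between tin_c and the fingers below 0.05 N and linear speed of tin_c below 0.02 m/s)) or (height (world z) of tin_c above 0.12 m and angle between tin_c's own z axis and vertical below 0.3 rad and contact force between tin_c and the fingers above 2 N and linear speed of tin_c below 0.03 m/s and contact force between tin_c and tray below 0.05 N and (contact force between tin_c and tin_a below 0.05 N and contact force between tin_a and tray between 1.5 and 5.4 N and angle between tin_a's own z axis and vertical below 0.1 rad and z of tin_a in the frame of tray below 0.012 m and contact force between tin_a and the fingers below 0.05 N and linear speed of tin_a below 0.02 m/s) and (contact force between tin_c and tin_b below 0.05 N and contact force between tin_b and tray between 1.5 and 5.4 N and angle between tin_b's own z axis and vertical below 0.1 rad and z of tin_b in the frame of tray below 0.012 m and contact force between tin_b and the fingers below 0.05 N and linear speed of tin_b below 0.02 m/s)))); the arm keeps its last pose, push and grip.
It fails at once if a tin is tipped over (leans more than 0.6 rad) (angle between any of tin_a, tin_b, tin_c's own z axis and vertical above 0.6 rad).
It fails at once if a bystander (cake, jar, shaker, clamshell, card reader) is moved more than 3 cm (distance of any of pie_0, pie_1, jar, shaker, clamshell, reader from where it was at the start of the episode above 0.03 m).
It also fails if it takes over 72 s, if anything falls off the work surface, if the arm or the gripper's body presses on something with over 40 N, if the wrist force passes 120 N, or if a joint passes its speed limit or range.

## Working session

There is one attempt and no reset: what is moved stays moved. The work goes in short steps, Python scripts to look and compute and a tool call to move; the robot and the scene stay as the last step left them, time stands still between calls to the robot, and variables do not carry over. Pictures are saved under pics/ and viewed, at most 10 in all, crops included, and the job is handed in when it is done.

Besides the shell and the picture viewer there is one more tool, called after "Call:" as a command line: name --argument value ..., lists and objects as JSON in quotes. play_rows: Moves the arm, as the interface text tells. Its arguments: {"type":"object","properties":{"slide":{"type":"array"},"turn":{"type":"array"},"jaw":{"type":"array"}},"required":["slide","turn","jaw"]}

```bash
ls; mkdir -p pics
cat > h.py <<'E'
import numpy as np, cv2
from workcell import telemetry, eyes, order, nets, manip
def cam(im):
    f=384/2/np.tan(np.radians(im["vertical_fov"])/2); return f,im["cx"],im["cy"],np.array(im["T"])
def ray(im,u,v):
    f,cx,cy,T=cam(im); d=T[:3,:3]@np.array([(u-cx)/f,-(v-cy)/f,-1.]); return T[:3,3],d
def atz(im,u,v,z):
    o,d=ray(im,u,v); return o+d*(z-o[2])/d[2]
def proj(im,p):
    f,cx,cy,T=cam(im); c=T[:3,:3].T@(np.array(p)-T[:3,3]); return cx+f*c[0]/-c[2], cy-f*c[1]/-c[2]
def tri(obs):
    A=np.zeros((3,3));b=np.zeros(3)
    for im,u,v in obs:
        o,d=ray(im,u,v); d=d/np.linalg.norm(d); M=np.eye(3)-np.outer(d,d); A+=M; b+=M@o
    return np.linalg.solve(A,b)
def save(im,name): cv2.imwrite("pics/"+name,np.ascontiguousarray(im["pixels"][...,::-1]))
E
python3 - <<'E'
from h import *
print(manip.tip_extent, telemetry.read_state())
a=[]
for n in("scene","top"):
    im=eyes.get_image(n); a.append(im["pixels"][...,::-1])
    print(n,im["vertical_fov"],im["cx"],im["cy"],[k for k in im],np.round(im["T"],3).tolist())
    for t in("sign","rack","stand","tin_a","tray","jar","shaker","reader","clamshell","pie_0"):
        for r in nets.trace(im,t):
            print(t,round(r["conf"],2),np.round(r["extent"]).tolist(),r["region"].sum())
cv2.imwrite("pics/s.png",a[0]); cv2.imwrite("pics/t.png",a[1])
E
```

```text
pics
0.1901 {'time': 0.0, 'q': array([-1.33009028e+00,  1.59049325e-01,  1.59823058e+00,  6.44361424e-07,
        1.38620931e+00, -2.10143392e-01]), 'joint_vel': array([-3.34140277e-05,  5.65336458e-04, -6.20313565e-04, -8.80196324e-04,
        7.30426695e-04, -9.80284541e-05]), 'joint_torque': array([ 2.39714218e-04, -3.85556388e+01, -3.22117567e+01,  6.99368818e-02,
        3.75038967e-02, -1.31074480e-04]), 'position': array([ 0.25043534, -0.51728687,  0.40371927]), 'ee_rot': array([[ 9.00077442e-01,  4.35729726e-01, -4.51501340e-04],
       [ 4.35729779e-01, -9.00075645e-01,  1.84202743e-03],
       [ 3.96240747e-04, -1.85469992e-03, -9.99998202e-01]]), 'wrist_force': array([0.65349163, 0.07049415, 0.25081743]), 'wrist_torque': array([ 0.006411  ,  0.00545629, -0.03012601]), 'finger_force': 0.0, 'grip_width': 0.09186652436793286}
scene 42.05266063507682 251.58624114024008 195.64399789578448 ['pixels', 'vertical_fov', 'cx', 'cy', 'T', 'shot'] [[0.9, -0.357, 0.249, 0.898], [0.435, 0.759, -0.485, -0.678], [-0.016, 0.545, 0.838, 1.229], [0.0, 0.0, 0.0, 1.0]]
sign 0.65 [144.0, 234.0, 
[... 1227 characters left out ...]
4.0, 187.0, 224.0, 209.0] 328
tin_a 0.85 [174.0, 183.0, 193.0, 204.0] 340
tin_a 0.78 [279.0, 194.0, 298.0, 213.0] 264
tin_a 0.75 [236.0, 184.0, 252.0, 207.0] 306
tin_a 0.67 [248.0, 234.0, 264.0, 250.0] 223
tin_a 0.42 [316.0, 171.0, 352.0, 191.0] 661
tin_a 0.24 [93.0, 180.0, 135.0, 221.0] 1691
tray 0.83 [166.0, 144.0, 270.0, 225.0] 4742
jar 0.69 [284.0, 139.0, 299.0, 158.0] 207
shaker 0.22 [379.0, 199.0, 411.0, 241.0] 779
reader 0.57 [378.0, 197.0, 409.0, 240.0] 793
clamshell 0.7 [312.0, 174.0, 354.0, 193.0] 623
clamshell 0.65 [95.0, 177.0, 135.0, 222.0] 1710
clamshell 0.42 [282.0, 136.0, 299.0, 161.0] 218
pie_0 0.91 [187.0, 155.0, 210.0, 176.0] 382
pie_0 0.64 [230.0, 156.0, 252.0, 178.0] 360
```

View pics/s.png

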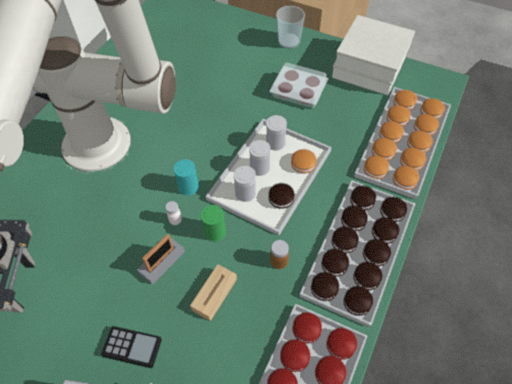

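View pics/t.png

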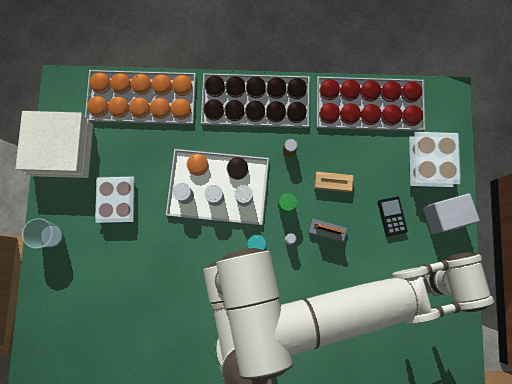

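The scene view shows three steel tins at (276,133), (260,158) and (245,184). Tin look-alikes are the green one at (214,222) and the turquoise one at (186,177), which I'll leave alone. The sign is in its grey rack at (158,253), the only framed slate; the stand is at (214,292). The jar is at (279,256), the shaker at (173,213) and the reader at (131,347). In the top view the rack is at (328,230), the stand at (334,182), and the tins at (182,193), (214,196) and (243,195).

Run:
```python
from h import *
s=eyes.get_image("scene"); t=eyes.get_image("top")
def best(im,n,box):
    for r in nets.trace(im,n):
        e=r["extent"]; c=((e[0]+e[2])/2,(e[1]+e[3])/2)
        if abs(c[0]-box[0])<12 and abs(c[1]-box[1])<12:
            ys,xs=np.nonzero(r["region"]); return xs.mean(),ys.mean(),r["region"]
for n,a,b in (("sign",(158,253),(329,229)),("rack",(161,262),(329,230)),("stand",(212,291),(334,183)),("tin_a",(276,132),(183,194)),("tin_a",(260,158),(214,198)),("tin_a",(246,184),(244,195)),("tin_a",(215,222),(288,203)),("tin_a",(186,177),(256,242)),("jar",(279,256),(291,148)),("shaker",(171,213),(291,238))):
    r1=best(s,n,a); r2=best(t,n,b)
    if r1 is not None and r2 is not None: print(n,np.round(tri([(s,*r1[:2]),(t,*r2[:2])]),3))
    else: print(n,r1 is None,r2 is None, np.round(atz(t,*b,0.03),3))
    if r2 is not None and n in("stand","rack","sign"):
        c=cv2.minAreaRect(np.argwhere(r2[2])[:,::-1].astype(np.float32)); p=cv2.boxPoints(c); print(np.round([atz(t,*q,0.03)[:2] for q in p],3).tolist())
im=eyes.get_image("wrist"); print(np.round(im["T"],3),im["vertical_fov"],im["cx"],im["cy"])
R=telemetry.read_state(); E=np.eye(4);E[:3,:3]=R["ee_rot"];E[:3,3]=R["position"]
X=np.linalg.inv(E)@im["T"]; print("tool->cam",np.round(X,4)); print("tip uv", proj(im,(E@[0,0,.171,1])[:3]))
```

```text
sign [ 0.406 -0.264  0.058]
[[0.409, -0.222], [0.427, -0.227], [0.407, -0.317], [0.39, -0.313]]
rack [ 0.402 -0.266 -0.01 ]
[[0.392, -0.197], [0.44, -0.209], [0.412, -0.331], [0.364, -0.319]]
stand [ 0.578 -0.286  0.018]
[[0.551, -0.212], [0.615, -0.221], [0.6, -0.354], [0.536, -0.345]]
tin_a [0.515 0.239 0.058]
tin_a [0.511 0.133 0.055]
tin_a [0.513 0.03  0.055]
tin_a [ 0.492 -0.12   0.05 ]
tin_a [ 0.352 -0.021  0.056]
jar True False [ 0.692 -0.133  0.03 ]
shaker False True [ 0.373 -0.139  0.03 ]
[[ 0.437  0.866  0.245  0.319]
 [-0.9    0.42   0.118 -0.484]
 [-0.001 -0.272  0.962  0.385]
 [ 0.     0.     0.     1.   ]] 58.934776070246386 249.06312919260722 192.541190157273
tool->cam [[ 1.000e-03  9.623e-01  2.721e-01  7.610e-02]
 [ 1.000e+00 -1.100e-03  3.000e-04 -7.000e-04]
 [ 6.000e-04  2.721e-01 -9.623e-01  1.950e-02]
 [ 0.000e+00  0.000e+00  0.000e+00  1.000e+00]]
tip uv (np.float64(250.52471282377118), np.float64(257.95468374963355))
```

```bash
cat >> h.py <<'E'
from scipy.spatial.transform import Rotation as Ro
def plan(pos,yaw,n):
    """rows to bring tool to pos, pointing down, tool y at world yaw (deg)"""
    s=telemetry.read_state(); R0=Ro.from_matrix(s["ee_rot"]); p=s["position"]
    c,q=np.cos(np.radians(yaw)),np.sin(np.radians(yaw)); y=np.array([c,q,0]); z=np.array([0,0,-1.])
    Rt=Ro.from_matrix(np.c_[np.cross(y,z),y,z]); rv=(R0.inv()*Rt).as_rotvec()
    step=(np.array(pos)-p)/n; S=[]
    for k in range(n):
        S.append(np.round((R0*Ro.from_rotvec(rv*k/n)).inv().apply(step)*1000,1).tolist())
    print("at",np.round(p,4),"slide",S,"turn",np.round(np.degrees(rv/n),2).tolist())
def det(im,n,c,tol=40):
    o=[]
    for r in nets.trace(im,n):
        e=r["extent"]; d=np.hypot((e[0]+e[2])/2-c[0],(e[1]+e[3])/2-c[1])
        if d<tol: return r
E
python3 -c "
from h import *
plan([.395,-.268,.404],-13,8)"
```

```text
at [ 0.2505 -0.5175  0.4047] slide [[29.8, -20.2, 0.1], [31.9, -16.8, 0.1], [33.6, -13.1, 0.1], [34.8, -9.3, 0.1], [35.6, -5.3, 0.1], [36.0, -1.3, 0.1], [35.9, 2.7, 0.1], [35.4, 6.7, 0.1]] turn [-0.0, -0.0, -6.4]
```

Call:
play_rows --slide '[[30,-20,0],[32,-17,0],[33.5,-13,0],[35,-9,0],[35.5,-5.5,0],[36,-1.5,0],[36,2.5,0],[35.5,6.5,0]]' --turn '[[0,0,-6.4],[0,0,-6.4],[0,0,-6.4],[0,0,-6.4],[0,0,-6.4],[0,0,-6.4],[0,0,-6.4],[0,0,-6.4]]' --jaw '[1,1,1,1,1,1,1,1]'

```text
time: 2.92
position: [0.3953, -0.2661, 0.4049]
ee_rot: [[0.219, 0.976, 0.0], [0.976, -0.219, -0.0], [-0.0, 0.001, -1.0]]
wrist_force: [0.6, -0.7, 0.7]
grip_width: 0.0918
finger_force: 0.0
```

Call:
play_rows --slide '[[0,0,0],[0,0,0],[0,0,0]]' --turn '[[0,0,0],[0,0,0],[0,0,0]]' --jaw '[1,1,1]'

```text
time: 3.17
position: [0.3947, -0.268, 0.4048]
ee_rot: [[0.225, 0.974, -0.0], [0.974, -0.225, -0.001], [-0.001, 0.0, -1.0]]
wrist_force: [0.1, -0.7, -0.1]
grip_width: 0.0919
finger_force: 0.0
```

Run:
```python
from h import *
im=eyes.get_image("wrist"); save(im,"w1.png")
np.savez("w1.npz",**{k:im[k] for k in im})
for t in("sign","rack","stand"):
    for r in nets.trace(im,t): print(t,round(r["conf"],2),np.round(r["extent"]).tolist(),r["region"].sum())
s=telemetry.read_state(); print(s["position"],np.degrees(np.arctan2(s["ee_rot"][1,1],s["ee_rot"][0,1])),s["q"])
```

```text
sign 0.77 [254.0, 122.0, 268.0, 229.0] 1277
sign 0.27 [384.0, 81.0, 454.0, 211.0] 8160
rack 0.58 [234.0, 106.0, 288.0, 221.0] 4367
stand 0.84 [385.0, 80.0, 459.0, 210.0] 8227
[ 0.39424177 -0.26880212  0.40467165] -13.110112037880793 [-8.52369699e-01 -1.00789223e-01  1.86197799e+00 -1.84828081e-04
  1.38047563e+00 -6.23520116e-01]
```

View pics/w1.png

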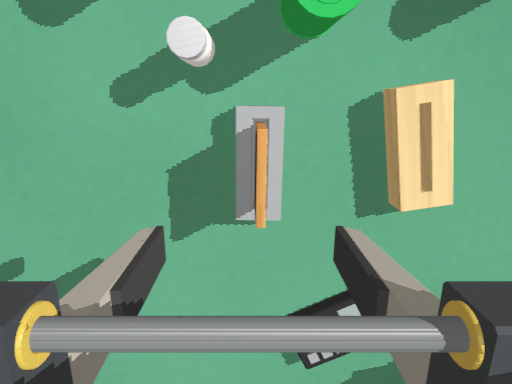

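The wrist view shows the sign's frame edge-on from (262,122) to (261,228) in the grey rack. The stand's slot runs from (426,102) to (426,191), the shaker is at (192,42) and the green tin at the top edge, so the choice of sign is confirmed. Next is a second, closer view.

Call:
play_rows --slide '[[-10,5,20],[-10,5,20],[-5,5,20],[0,0,0],[0,0,0]]' --turn '[[0,0,0],[0,0,0],[0,0,0],[0,0,0],[0,0,0]]' --jaw '[1,1,1,1,1]'

```text
time: 3.78
position: [0.4032, -0.2959, 0.3439]
ee_rot: [[0.226, 0.974, -0.002], [0.974, -0.226, 0.002], [0.002, -0.002, -1.0]]
wrist_force: [0.2, 0.2, -0.3]
grip_width: 0.0922
finger_force: 0.0
```

Run:
```python
from h import *
im=eyes.get_image("wrist"); np.savez("w2.npz",**{k:im[k] for k in im})
w1=dict(np.load("w1.npz"))
for i,m in enumerate((w1,im)):
    p=m["pixels"].astype(int); hsv=cv2.cvtColor(m["pixels"],cv2.COLOR_RGB2HSV)
    r=nets.trace(m,"sign")
    print(i,[(round(k["conf"],2),k["extent"]) for k in r])
    e=np.array(r[0]["extent"],int)
    print(hsv[(e[1]+e[3])//2,e[0]-4:e[2]+5].tolist())
e=np.array(r[0]["extent"],int); c=im["pixels"][e[1]-25:e[3]+25,e[0]-50:e[2]+50,::-1]; print(e[0]-50,e[1]-25)
d=w1["pixels"][100:240,225:300,::-1]
c=cv2.resize(c,None,fx=3,fy=3,interpolation=0); d=cv2.resize(d,None,fx=4,fy=4,interpolation=0)
h=min(600,max(c.shape[0],d.shape[0])); o=np.zeros((h,c.shape[1]+d.shape[1],3),np.uint8)
o[:min(h,c.shape[0]),:c.shape[1]]=c[:h]; o[:min(h,d.shape[0]),c.shape[1]:]=d[:h]; print(o.shape,c.shape)
cv2.imwrite("pics/c1.png",o)
```

```text
0 [(0.77, [253.8, 122.2, 267.8, 228.7]), (0.27, [384.4, 80.7, 454.2, 211.0])]
[[45, 4, 124], [60, 2, 120], [0, 0, 117], [75, 4, 121], [80, 6, 123], [75, 5, 103], [26, 34, 53], [15, 159, 152], [16, 150, 206], [16, 148, 217], [17, 150, 221], [17, 147, 224], [17, 147, 226], [17, 145, 228], [17, 146, 230], [17, 145, 232], [17, 144, 235], [15, 130, 208], [60, 4, 129], [90, 2, 169], [75, 3, 185], [90, 3, 184], [75, 3, 185]]
1 [(0.63, [239.2, 97.8, 252.2, 229.9])]
[[90, 2, 116], [75, 5, 113], [20, 15, 102], [14, 136, 157], [16, 151, 204], [16, 151, 213], [16, 149, 215], [16, 150, 218], [17, 150, 220], [17, 150, 223], [17, 148, 224], [16, 147, 226], [16, 147, 227], [17, 147, 228], [17, 147, 228], [16, 146, 217], [14, 113, 176], [0, 0, 113], [90, 2, 118], [90, 2, 113], [60, 5, 113], [90, 5, 152]]
189 72
(560, 639, 3) (546, 339, 3)
```

View pics/c1.png

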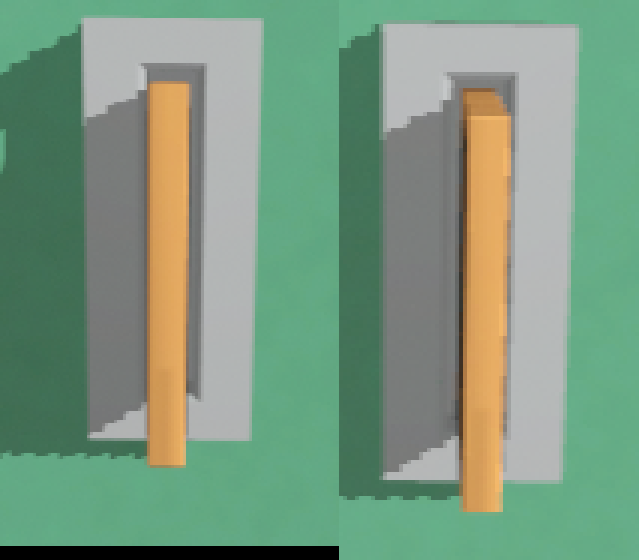

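The close crop confirms the brown-framed slate sign in the grey rack. In w2 its top edge runs from about (245.2,99.3) to (244.7,227.3), and in w1 from (262.7,129) to (260.9,228).

Run:
```python
from h import *
w1=dict(np.load("w1.npz"));w2=dict(np.load("w2.npz"))
a=tri([(w1,262.7,129),(w2,245.2,99.3)]);b=tri([(w1,260.9,228),(w2,244.7,227.3)])
print(a,b,(a+b)/2,np.linalg.norm(a-b))
for m,p,q in((w1,(262.7,129),(260.9,228)),(w2,(245.2,99.3),(244.7,227.3))):
    A=atz(m,*p,.093);B=atz(m,*q,.093); print(A,B,(A+B)/2,np.linalg.norm(A-B),np.degrees(np.arctan2(*(A-B)[:2])))
c=((atz(w2,245.2,99.3,.093)+atz(w2,244.7,227.3,.093))/2)
plan([c[0],c[1],.262],-13,6); 
s=telemetry.read_state(); print(s["position"],s["ee_rot"].round(4).tolist())
# slot of the stand in w1
A=atz(w1,426,102,.034);B=atz(w1,426,191,.034);print("slot",A,B,(A+B)/2,np.degrees(np.arctan2(*(A-B)[:2])))
```

```text
[ 0.4162947  -0.22125666  0.09520203] [ 0.39561088 -0.30804198  0.09506414] [ 0.40595279 -0.26464932  0.09513308] 0.08921620428755271
[ 0.41629385 -0.22148277  0.093     ] [ 0.39545503 -0.30900073  0.093     ] [ 0.40587444 -0.26524175  0.093     ] 0.08996470616720023 13.393244803629452
[ 0.41629812 -0.22124673  0.093     ] [ 0.3954385  -0.30868454  0.093     ] [ 0.40586831 -0.26496564  0.093     ] 0.089891573143831 13.417983743852544
at [ 0.4039 -0.2957  0.3462] slide [[5.1, -0.9, 14.0], [5.1, -0.8, 14.0], [5.1, -0.8, 14.0], [5.1, -0.8, 14.0], [5.1, -0.8, 14.0], [5.1, -0.8, 14.0]] turn [0.02, 0.01, 0.0]
[ 0.40385643 -0.29574481  0.34621643] [[0.2248, 0.9744, 0.0014], [0.9744, -0.2248, -0.0016], [-0.0013, 0.0018, -1.0]]
slot [ 0.58180474 -0.23774681  0.034     ] [ 0.57382751 -0.33050357  0.034     ] [ 0.57781613 -0.28412519  0.034     ] 4.915434285427689
```

Call:
play_rows --slide '[[10,-2,10],[10,-2,10],[10.5,-1,20],[0,0,20],[0,0,20],[0,0,20],[0,0,0],[0,0,0]]' --turn '[[0,0,0.4],[0,0,0],[0,0,0],[0,0,0],[0,0,0],[0,0,0],[0,0,0],[0,0,0]]' --jaw '[1,1,1,1,1,1,1,1]'

```text
time: 4.6
position: [0.4054, -0.2632, 0.2436]
ee_rot: [[0.231, 0.973, -0.002], [0.973, -0.231, 0.003], [0.002, -0.003, -1.0]]
wrist_force: [-0.3, -0.4, -0.1]
grip_width: 0.0918
finger_force: 0.0
```

Run:
```python
from h import *
im=eyes.get_image("wrist"); save(im,"w3.png")
for i in range(3): eyes.get_image("wrist"); plan([.4059,-.2650,.244],-13.4,1)
```

```text
at [ 0.4062 -0.2644  0.2457] slide [[-0.6, -0.2, 1.7]] turn [0.07, 0.04, 0.06]
at [ 0.4064 -0.2647  0.2461] slide [[-0.4, -0.4, 2.1]] turn [0.12, 0.08, 0.05]
at [ 0.4064 -0.2649  0.2462] slide [[-0.2, -0.4, 2.2]] turn [0.13, 0.09, 0.04]
```

Call:
play_rows --slide '[[0,0,2],[0,0,0],[0,0,0],[0,0,0],[0,0,0],[0,0,0],[0,0,0],[0,0,0]]' --turn '[[0,0,0],[0,0,0],[0,0,0],[0,0,0],[0,0,0],[0,0,0],[0,0,0],[0,0,0]]' --jaw '[-1,-1,-1,-1,-1,-1,-1,-1]'

```text
time: 5.47
position: [0.4059, -0.2646, 0.2427]
ee_rot: [[0.231, 0.973, -0.0], [0.973, -0.231, 0.0], [0.0, -0.0, -1.0]]
wrist_force: [-0.3, -0.5, -0.6]
grip_width: 0.0405
finger_force: 0.0
```

Call:
play_rows --slide '[[0,0,0],[0,0,0],[0,0,0],[0,0,0]]' --turn '[[0,0,0],[0,0,0],[0,0,0],[0,0,0]]' --jaw '[-1,-1,-1,-1]'

```text
time: 5.8
position: [0.4059, -0.2646, 0.2427]
ee_rot: [[0.231, 0.973, 0.0], [0.973, -0.231, -0.0], [-0.0, 0.0, -1.0]]
wrist_force: [-0.2, -0.2, -0.2]
grip_width: 0.0139
finger_force: 0.0
```

Call:
play_rows --slide '[[0,0,0],[0,0,0],[0,0,0],[0,0,0]]' --turn '[[0,0,0],[0,0,0],[0,0,0],[0,0,0]]' --jaw '[-1,-1,-1,-1]'

```text
time: 6.13
position: [0.4059, -0.2646, 0.2427]
ee_rot: [[0.231, 0.973, -0.0], [0.973, -0.231, 0.0], [0.0, -0.0, -1.0]]
wrist_force: [0.3, 0.3, -0.8]
grip_width: 0.009
finger_force: 30.0
```

Call:
play_rows --slide '[[0,0,-15],[0,0,-20],[0,0,-20],[0,0,-20],[0,0,-20],[0,0,0],[0,0,0],[0,0,0]]' --turn '[[0,0,0],[0,0,0],[0,0,0],[0,0,0],[0,0,0],[0,0,0],[0,0,0],[0,0,0]]' --jaw '[-1,-1,-1,-1,-1,-1,-1,-1]'

```text
time: 6.8
position: [0.4055, -0.2643, 0.3363]
ee_rot: [[0.231, 0.973, -0.001], [0.973, -0.231, 0.001], [0.001, -0.002, -1.0]]
wrist_force: [-0.6, -0.2, -0.3]
grip_width: 0.0085
finger_force: 30.0
```

Run:
```python
from h import *
plan([.578,-.300,.344],-4.9,7)
im=eyes.get_image("wrist"); save(im,"w4.png")
```

```text
at [ 0.4055 -0.2643  0.3363] slide [[0.7, 25.1, -1.1], [0.2, 25.2, -1.1], [-0.3, 25.2, -1.1], [-0.9, 25.1, -1.1], [-1.4, 25.1, -1.1], [-1.9, 25.1, -1.1], [-2.5, 25.0, -1.1]] turn [-0.01, -0.01, -1.21]
```

View pics/w4.png

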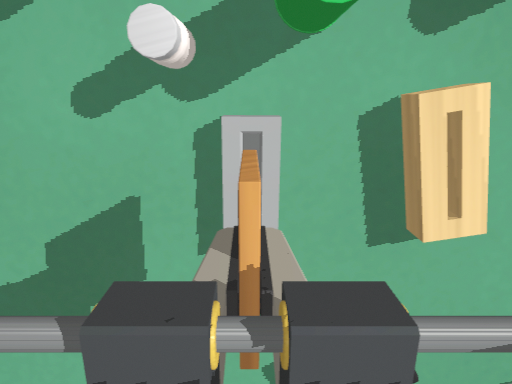

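The sign is held: its top edge's far end is at about (250,181), clear of the rack. The stand's slot is visible from (455,111) to (455,219). Next I move to a spot beside the stand and measure the slot.

Call:
play_rows --slide '[[0,25,0],[0,25,0],[-4,25,0],[-5,20,0],[-8,20,0],[-8,15,0],[0,0,0],[0,0,0]]' --turn '[[0,0,-1.5],[0,0,-1.5],[0,0,-1.5],[0,0,-1.5],[0,0,-1.5],[0,0,-1],[0,0,0],[0,0,0]]' --jaw '[-1,-1,-1,-1,-1,-1,-1,-1]'

```text
time: 7.52
position: [0.5302, -0.3118, 0.3357]
ee_rot: [[0.085, 0.996, -0.003], [0.996, -0.085, 0.002], [0.002, -0.003, -1.0]]
wrist_force: [0.0, 0.2, -0.3]
grip_width: 0.0091
finger_force: 30.0
```

Run:
```python
from h import *
for i in range(3): im=eyes.get_image("wrist")
np.savez("w5.npz",**{k:im[k] for k in im}); s=telemetry.read_state(); print(s["position"],np.degrees(np.arctan2(s["ee_rot"][1,1],s["ee_rot"][0,1])))
r=det(im,"stand",(350,170),150); e=np.array(r["extent"],int); print(e)
x0,y0=180,e[1]-15
c=cv2.resize(im["pixels"][y0:e[3]+45,x0:e[2]+15,::-1],None,fx=3,fy=3,interpolation=0); print(x0,y0,c.shape)
cv2.imwrite("pics/c2.png",c[:600,:800])
```

```text
[ 0.5296297  -0.31145318  0.33681775] -4.896869982897387
[270  76 343 226]
180 61 (630, 534, 3)
```

View pics/c2.png

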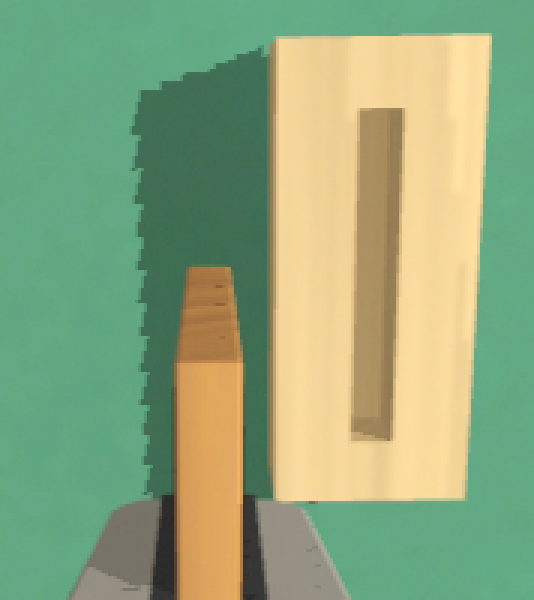

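The crop shows the slot mouth from about (307,97) to (304,208), with the held sign to its left. The sign's top far end is at (250,181.7) and its lower far end at (249.8,150).

Run:
```python
from h import *
w5=dict(np.load("w5.npz"));w1=dict(np.load("w1.npz"))
A=atz(w5,306.7,96.5,.034);B=atz(w5,303.5,207.2,.034);C=(A+B)/2
print("slot",A,B,C,np.linalg.norm(A-B),"yaw",-np.degrees(np.arctan2(*(A-B)[:2])))
print("width",np.linalg.norm(atz(w5,180+358/3,97,.034)-atz(w5,180+405/3,97,.034)))
for m,cs in((w5,[(275,37),(491,35),(273,500),(466,500)]),):
    P=[atz(m,180+u/3-.5,61+v/3-.5,.034) for u,v in cs]; print("stand c",np.mean(P,0),[np.round(p,4).tolist() for p in P])
s=telemetry.read_state(); R=s["ee_rot"];p=s["position"]
for uv,z in(((249.5,181.2),p[2]-.149),((249.3,149.5),p[2]-.234)):
    print("sign corner in tool",R.T@(atz(w5,*uv,z)-p))
# stand height by two views: stand slot ends w1 vs w5
print(tri([(w1,425.5,102),(w5,306.7,96.5)]),tri([(w1,425.5,191),(w5,303.5,207.2)]))
```

```text
slot [ 0.58062151 -0.23781321  0.034     ] [ 0.57421121 -0.3307781   0.034     ] [ 0.57741636 -0.28429565  0.034     ] 0.09318563048951727 yaw -3.9445270983160836
width 0.012543291872831173
stand c [ 0.57718197 -0.28452739  0.034     ] [[0.5535, -0.2175, 0.034], [0.6099, -0.2218, 0.034], [0.5442, -0.347, 0.034], [0.6012, -0.3517, 0.034]]
sign corner in tool [ 0.04535008 -0.00070588  0.14904027]
sign corner in tool [ 0.04512186 -0.00096249  0.23404046]
[ 0.58041824 -0.23760614  0.03571308] [ 0.57460968 -0.33161489  0.03116844]
```

```bash
python3 -c "
from h import *
plan([.5782,-.2846,.290],-4.0,4)"
```

```text
at [ 0.5297 -0.3115  0.3372] slide [[7.7, 11.5, 11.8], [7.7, 11.6, 11.8], [7.6, 11.6, 11.8], [7.6, 11.6, 11.8]] turn [-0.02, -0.01, -0.22]
```

Call:
play_rows --slide '[[7.6,11.6,10],[7.6,11.6,10],[7.6,11.6,10],[7.6,11.6,10],[0,0,7],[0,0,0],[0,0,0],[0,0,0]]' --turn '[[0,0,-0.9],[0,0,0],[0,0,0],[0,0,0],[0,0,0],[0,0,0],[0,0,0],[0,0,0]]' --jaw '[-1,-1,-1,-1,-1,-1,-1,-1]'

```text
time: 8.38
position: [0.5784, -0.2856, 0.2915]
ee_rot: [[0.07, 0.998, 0.0], [0.998, -0.07, -0.001], [-0.001, 0.001, -1.0]]
wrist_force: [0.3, -0.2, 0.4]
grip_width: 0.0088
finger_force: 30.0
```

Run:
```python
from h import *
for i in range(4): im=eyes.get_image("wrist"); plan([.5782,-.2846,.290],-4.0,1)
save(im,"w6.png")
```

```text
at [ 0.5785 -0.2857  0.2917] slide [[1.1, -0.4, 1.7]] turn [0.06, 0.05, -0.02]
at [ 0.5786 -0.2857  0.2917] slide [[1.1, -0.5, 1.7]] turn [0.07, 0.05, -0.02]
at [ 0.5787 -0.2856  0.2916] slide [[1.0, -0.5, 1.6]] turn [0.06, 0.05, -0.01]
at [ 0.5787 -0.2855  0.2915] slide [[0.9, -0.6, 1.5]] turn [0.05, 0.04, -0.01]
```

View pics/w6.png

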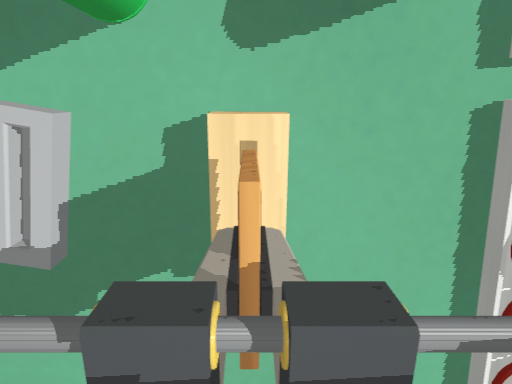

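The slot's far end shows at u 240–257, v 141, and the sign's lower end is centred on it at (249,152). I lower the sign into it.

Call:
play_rows --slide '[[1,-0.5,8],[0,0,8],[0,0,4],[0,0,4],[0,0,4],[0,0,4],[0,0,0],[0,0,0]]' --turn '[[0,0,0],[0,0,0],[0,0,0],[0,0,0],[0,0,0],[0,0,0],[0,0,0],[0,0,0]]' --jaw '[-1,-1,-1,-1,-1,-1,-1,-1]'

```text
time: 9.25
position: [0.5785, -0.284, 0.2584]
ee_rot: [[0.069, 0.998, -0.0], [0.998, -0.069, 0.0], [0.0, -0.0, -1.0]]
wrist_force: [0.2, 0.1, -0.8]
grip_width: 0.0088
finger_force: 30.0
```

Call:
play_rows --slide '[[0,0,4],[0,0,4],[0,0,3],[0,0,2],[0,0,0],[0,0,0]]' --turn '[[0,0,0],[0,0,0],[0,0,0],[0,0,0],[0,0,0],[0,0,0]]' --jaw '[-1,-1,-1,-1,-1,-1]'

```text
time: 9.75
position: [0.5785, -0.284, 0.2455]
ee_rot: [[0.069, 0.998, -0.0], [0.998, -0.069, 0.0], [0.0, -0.0, -1.0]]
wrist_force: [0.4, 0.7, -1.0]
grip_width: 0.0087
finger_force: 30.0
```

Call:
play_rows --slide '[[0,0,1],[0,0,1],[0,0,1],[0,0,0],[0,0,0]]' --turn '[[0,0,0],[0,0,0],[0,0,0],[0,0,0],[0,0,0]]' --jaw '[-1,-1,-1,-1,-1]'

```text
time: 10.17
position: [0.5788, -0.2842, 0.2447]
ee_rot: [[0.069, 0.998, 0.0], [0.998, -0.069, -0.001], [-0.001, 0.001, -1.0]]
wrist_force: [-3.2, 2.3, 8.1]
grip_width: 0.0089
finger_force: 30.0
```

Contact with the slot floor: 8 N upward at TCP z 0.2447. Releasing.

Call:
play_rows --slide '[[0,0,0],[0,0,0],[0,0,0],[0,0,0],[0,0,0],[0,0,0],[0,0,0],[0,0,0]]' --turn '[[0,0,0],[0,0,0],[0,0,0],[0,0,0],[0,0,0],[0,0,0],[0,0,0],[0,0,0]]' --jaw '[1,1,1,1,1,1,1,1]'

```text
time: 10.83
position: [0.5785, -0.284, 0.2426]
ee_rot: [[0.069, 0.998, -0.0], [0.998, -0.069, 0.0], [0.0, -0.0, -1.0]]
wrist_force: [0.0, 0.2, 0.1]
grip_width: 0.0601
finger_force: 0.0
```

Call:
play_rows --slide '[[0,0,-20],[0,0,-40],[0,0,-40],[0,0,0],[0,0,0]]' --turn '[[0,0,0],[0,0,0],[0,0,0],[0,0,0],[0,0,0]]' --jaw '[1,1,1,1,1]'

```text
time: 11.25
position: [0.5793, -0.2846, 0.3465]
ee_rot: [[0.069, 0.998, 0.006], [0.998, -0.069, -0.004], [-0.004, 0.006, -1.0]]
wrist_force: [0.3, 0.4, -0.0]
grip_width: 0.0915
finger_force: 0.0
```

Run:
```python
from h import *
im=eyes.get_image("wrist"); np.savez("w7.npz",**{k:im[k] for k in im}); save(im,"w7.png")
print([(k["conf"],k["extent"]) for k in nets.trace(im,"sign")])
plan([.515,-.02,.40],-4,8)
```

```text
[(0.88, [238.7, 133.5, 255.1, 265.5])]
at [ 0.5783 -0.2839  0.3419] slide [[32.4, -10.2, -7.2], [32.4, -10.2, -7.2], [32.4, -10.2, -7.2], [32.4, -10.2, -7.2], [32.4, -10.2, -7.2], [32.4, -10.2, -7.3], [32.4, -10.2, -7.3], [32.4, -10.2, -7.3]] turn [-0.01, -0.0, 0.0]
```

View pics/w7.png

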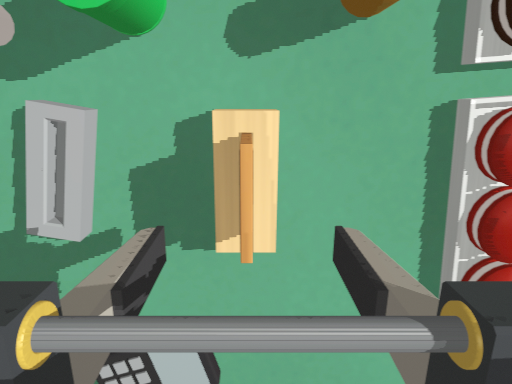

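The view shows the sign standing upright in the stand's slot from (247,142) to (247,262), released and with the fingers clear. Now on to the tins.

Run:
```python
from h import *
w7=dict(np.load("w7.npz"))
a=atz(w7,246.5,142,.095);b=atz(w7,246.5,262,.095);print(a,b,(a+b)/2,np.linalg.norm(a-b))
plan([.49,.12,.46],-45,16)
```

```text
[ 0.58151739 -0.23834775  0.095     ] [ 0.57518004 -0.32828423  0.095     ] [ 0.57834871 -0.28331599  0.095     ] 0.09015948460030765
at [ 0.5783 -0.2839  0.3419] slide [[24.8, -7.3, -7.4], [24.5, -8.4, -7.4], [24.1, -9.4, -7.4], [23.6, -10.5, -7.4], [23.1, -11.6, -7.4], [22.6, -12.6, -7.4], [22.0, -13.6, -7.4], [21.4, -14.5, -7.4], [20.7, -15.5, -7.4], [20.0, -16.4, -7.4], [19.2, -17.3, -7.4], [18.4, -18.1, -7.4], [17.6, -18.9, -7.4], [16.7, -19.7, -7.4], [15.8, -20.4, -7.4], [14.9, -21.1, -7.4]] turn [-0.0, -0.0, 2.56]
```

Call:
play_rows --slide '[[24.8,-7.3,-7.4],[24.5,-8.4,-7.4],[24.1,-9.4,-7.4],[23.6,-10.5,-7.4],[23.1,-11.6,-7.4],[22.6,-12.6,-7.4],[22,-13.6,-7.4],[21.4,-14.5,-7.4]]' --turn '[[0,0,2.56],[0,0,2.56],[0,0,2.56],[0,0,2.56],[0,0,2.56],[0,0,2.56],[0,0,2.56],[0,0,2.56]]' --jaw '[1,1,1,1,1,1,1,1]'

```text
time: 12.02
position: [0.5334, -0.0806, 0.3998]
ee_rot: [[0.416, 0.909, -0.004], [0.909, -0.416, 0.002], [-0.0, -0.004, -1.0]]
wrist_force: [-0.2, -0.7, 0.4]
grip_width: 0.092
finger_force: 0.0
```

Call:
play_rows --slide '[[20.7,-15.5,-7.4],[20,-16.4,-7.4],[19.2,-17.3,-7.4],[18.4,-18.1,-7.4],[17.6,-18.9,-7.4],[16.7,-19.7,-7.4],[15.8,-20.4,-7.4],[14.9,-21,-7.4]]' --turn '[[0,0,2.56],[0,0,2.56],[0,0,2.56],[0,0,2.56],[0,0,2.56],[0,0,2.56],[0,0,2.56],[0,0,2.56]]' --jaw '[1,1,1,1,1,1,1,1]'

```text
time: 12.68
position: [0.4893, 0.121, 0.4592]
ee_rot: [[0.708, 0.706, -0.004], [0.706, -0.708, -0.0], [-0.003, -0.003, -1.0]]
wrist_force: [-0.5, -0.2, -0.1]
grip_width: 0.0919
finger_force: 0.0
```

Call:
play_rows --slide '[[0,0,0],[0,0,0],[0,0,0]]' --turn '[[0,0,0],[0,0,0],[0,0,0]]' --jaw '[1,1,1]'

```text
time: 12.93
position: [0.4899, 0.1195, 0.4594]
ee_rot: [[0.706, 0.708, -0.003], [0.708, -0.706, -0.0], [-0.002, -0.002, -1.0]]
wrist_force: [-0.8, -0.4, -1.8]
grip_width: 0.0919
finger_force: 0.0
```

Run:
```python
from h import *
im=eyes.get_image("wrist"); np.savez("w8.npz",**{k:im[k] for k in im}); save(im,"w8.png")
for t in("tin_a","pie_0"):
    for r in nets.trace(im,t): print(t,round(r["conf"],2),r["extent"],r["region"].sum())
print(telemetry.read_state()["q"])
```

```text
tin_a 0.98 [284.6, 169.1, 357.3, 247.7] 3365
tin_a 0.71 [145.3, 30.4, 218.8, 101.9] 3863
tin_a 0.61 [228.9, 115.3, 288.7, 180.0] 3045
tin_a 0.57 [227.4, 274.3, 269.3, 360.9] 1682
pie_0 0.63 [327.9, 89.6, 396.6, 155.8] 3559
pie_0 0.62 [254.0, 0.0, 320.4, 66.0] 3698
[-1.94748671e-03 -6.00296180e-02  1.71463195e+00 -2.09341171e-04
  1.48894128e+00  7.83510182e-01]
```

View pics/w8.png

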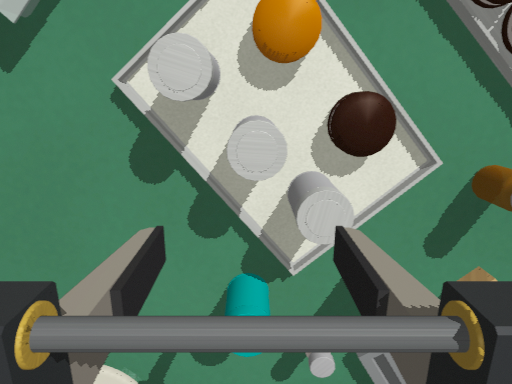

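The wrist view shows the three steel tin lids at (180,67), (256,148) and (325,215). The pies are at (287,27) and (362,124), and the turquoise tin at (248,310) is not mine.

Call:
play_rows --slide '[[-15,15,10],[-15,15,10],[-10,10,10],[0,0,0],[0,0,0],[0,0,0]]' --turn '[[0,0,0],[0,0,0],[0,0,0],[0,0,0],[0,0,0],[0,0,0]]' --jaw '[1,1,1,1,1,1]'

```text
time: 13.58
position: [0.4901, 0.0633, 0.4314]
ee_rot: [[0.707, 0.708, 0.0], [0.708, -0.707, 0.0], [0.0, -0.0, -1.0]]
wrist_force: [-0.6, -0.9, -0.2]
grip_width: 0.0917
finger_force: 0.0
```

Run:
```python
from h import *
im=eyes.get_image("wrist"); np.savez("w9.npz",**{k:im[k] for k in im}); save(im,"w9.png")
w8=dict(np.load("w8.npz"))
est=[atz(w8,*c,.1) for c in((180,67),(256,148),(325,215))]
R=[]
for m in(w8,im):
    g=cv2.cvtColor(m["pixels"],cv2.COLOR_RGB2GRAY); row=[]
    for e in est:
        u,v=proj(m,e); f,cx,cy,T=cam(m); rad=f*.0307/abs((T[:3,:3].T@(e-T[:3,3]))[2])
        x0,y0=max(0,int(u-60)),max(0,int(v-60)); sub=cv2.resize(g[y0:int(v+60),x0:int(u+60)],None,fx=4,fy=4,interpolation=cv2.INTER_CUBIC)
        h=cv2.HoughCircles(cv2.GaussianBlur(sub,(0,0),3),cv2.HOUGH_GRADIENT,1,20,param1=60,param2=20,minRadius=int(rad*4*.93),maxRadius=int(rad*4*1.05))
        h=None if h is None else [(round(float(a/4+x0-.4),1),round(float(b/4+y0-.4),1),round(float(r)/4,1)) for a,b,r in h[0][:4] if np.hypot(a/4+x0-u,b/4+y0-v)<10]
        print(np.round((u,v,rad),1),h); row.append(h[0][:2] if h else (u,v))
    R.append(row)
for k in range(3):
    print(tri([(w8,*R[0][k]),(im,*R[1][k])]), atz(w8,*R[0][k],.1),atz(im,*R[1][k],.1))
for c in((287,27),(362,124)): print("pie",atz(w8,*c,.035))
print("tray corners",[np.round(atz(w8,*c,.02),3).tolist() for c in((116,81),(294,270),(439,162))])
print(telemetry.read_state()["position"])
```

```text
[180.   67.   32.6] None
[256.  148.   30.6] None
[325. 215.  29.] []
[122.1  15.   36.9] None
[211.4 109.4  34.4] None
[291.1 186.4  32.4] None
[0.51476756 0.23899078 0.1       ] [0.51476756 0.23899078 0.1       ] [0.51476756 0.23899078 0.1       ]
[0.51192696 0.13412168 0.1       ] [0.51192696 0.13412168 0.1       ] [0.51192696 0.13412168 0.1       ]
[0.51389091 0.03194429 0.1       ] [0.51389091 0.03194429 0.1       ] [0.51389091 0.03194429 0.1       ]
pie [0.62228376 0.19673187 0.035     ]
pie [0.61363713 0.05914162 0.035     ]
tray corners [[0.443, 0.297, 0.02], [0.424, -0.032, 0.02], [0.655, -0.049, 0.02]]
[0.49019814 0.06355028 0.43173676]
```

Run:
```python
from h import *
w8=dict(np.load("w8.npz")); w9=dict(np.load("w9.npz"))
im=eyes.get_image("wrist")
# two-view height check from the net: tin regions' lid side (right-lower extent edges)
E8=[[284.6,169.1,357.3,247.7],[228.9,115.3,288.7,180.0]]
for r in nets.trace(im,"tin_a"): print(round(r["conf"],2),np.round(r["extent"],1))
plan([.5139,.0319,.30],-45,4)
```

```text
0.94 [257.4 143.  324.1 221.4]
0.94 [178.1  81.2 248.9 148. ]
0.89 [ 85.2   0.  181.7  65.5]
0.89 [185.2 259.9 240.8 318. ]
0.65 [322.7 243.7 361.4 317.9]
at [0.4902 0.0638 0.4318] slide [[-1.5, 9.8, 33.0], [-1.5, 9.8, 33.0], [-1.5, 9.8, 33.0], [-1.5, 9.8, 32.9]] turn [0.01, -0.01, 0.03]
```

Run:
```python
from h import *
w8=dict(np.load("w8.npz")); w9=dict(np.load("w9.npz"))
for a,b in(((328.0,218.2),(291.4,188.6)),((257.8,149),(214.2,113.3))):
    print(tri([(w8,*a),(w9,*b)]),atz(w8,*a,.1),atz(w9,*b,.1))
```

```text
[0.51517808 0.03626967 0.12156415] [0.51376777 0.02699467 0.1       ] [0.51257048 0.03015587 0.1       ]
[0.51067687 0.13055149 0.08774063] [0.5125025  0.13213296 0.1       ] [0.51123233 0.13001626 0.1       ]
```

Call:
play_rows --slide '[[-2,10,30],[-2,10,30],[-2,10,30],[-2,9,30],[0,0,0],[0,0,0]]' --turn '[[0,0,0],[0,0,0],[0,0,0],[0,0,0],[0,0,0],[0,0,0]]' --jaw '[1,1,1,1,1,1]'

```text
time: 14.23
position: [0.5116, 0.0305, 0.3104]
ee_rot: [[0.706, 0.708, -0.003], [0.708, -0.706, 0.001], [-0.002, -0.003, -1.0]]
wrist_force: [0.8, -0.2, 0.5]
grip_width: 0.092
finger_force: 0.0
```

Call:
play_rows --slide '[[0,0,20],[0,0,20],[0,0,20],[0,0,18],[0,0,0],[0,0,0]]' --turn '[[0,0,0],[0,0,0],[0,0,0],[0,0,0],[0,0,0],[0,0,0]]' --jaw '[1,1,1,1,1,1]'

```text
time: 14.73
position: [0.5126, 0.0306, 0.2349]
ee_rot: [[0.706, 0.709, 0.002], [0.709, -0.706, -0.0], [0.001, 0.001, -1.0]]
wrist_force: [0.2, -0.4, 0.2]
grip_width: 0.0921
finger_force: 0.0
```

Call:
play_rows --slide '[[0,0,0],[0,0,0],[0,0,0],[0,0,0],[0,0,0],[0,0,0],[0,0,0],[0,0,0]]' --turn '[[0,0,0],[0,0,0],[0,0,0],[0,0,0],[0,0,0],[0,0,0],[0,0,0],[0,0,0]]' --jaw '[-1,-1,-1,-1,-1,-1,-1,-1]'

```text
time: 15.4
position: [0.5124, 0.0299, 0.2338]
ee_rot: [[0.706, 0.708, 0.001], [0.708, -0.706, -0.0], [0.001, 0.001, -1.0]]
wrist_force: [1.3, -0.8, 5.0]
grip_width: 0.0598
finger_force: 30.0
```

Call:
play_rows --slide '[[0,0,-5],[0,0,-10],[0,0,-10],[0,0,0],[0,0,0],[0,0,0],[0,0,0],[0,0,0]]' --turn '[[0,0,0],[0,0,0],[0,0,0],[0,0,0],[0,0,0],[0,0,0],[0,0,0],[0,0,0]]' --jaw '[-1,-1,-1,-1,-1,-1,-1,-1]'

```text
time: 16.07
position: [0.5116, 0.0301, 0.2575]
ee_rot: [[0.706, 0.708, -0.001], [0.708, -0.706, 0.0], [-0.001, -0.001, -1.0]]
wrist_force: [0.2, -0.9, -8.3]
grip_width: 0.0599
finger_force: 30.0
```

```bash
cat >> h.py <<'E'
def heft(n=8):
    F=[]
    for i in range(n): eyes.get_image("wrist"); s=telemetry.read_state(); F.append(np.r_[s["wrist_force"],s["position"][2]*1000,s["joint_torque"][1:3],s["grip_width"]*1000])
    print(np.mean(F,0).round(2),np.std(F,0).round(2))
E
python3 -c "
from h import *
heft()"
```

```text
[-6.0000e-02  1.1000e-01 -7.2500e+00  2.5787e+02 -3.8170e+01 -3.1010e+01
  5.9630e+01] [0.51 0.31 0.49 0.16 0.03 0.01 0.28]
```

It reads 7.25 N, about 0.74 kg, so it is probably the full one. I set it back and heft the other two as the task asks.

Call:
play_rows --slide '[[0,0,10],[0,0,8],[0,0,4],[0,0,2],[0,0,0.5],[0,0,0]]' --turn '[[0,0,0],[0,0,0],[0,0,0],[0,0,0],[0,0,0],[0,0,0]]' --jaw '[-1,-1,-1,-1,-1,-1]'

```text
time: 16.97
position: [0.5118, 0.0302, 0.2338]
ee_rot: [[0.706, 0.708, -0.002], [0.708, -0.706, 0.0], [-0.001, -0.002, -1.0]]
wrist_force: [-4.8, -0.1, 0.4]
grip_width: 0.0593
finger_force: 30.0
```

Call:
play_rows --slide '[[0,0,0],[0,0,0],[0,0,0],[0,0,0],[0,0,0],[0,0,0],[0,0,0],[0,0,0]]' --turn '[[0,0,0],[0,0,0],[0,0,0],[0,0,0],[0,0,0],[0,0,0],[0,0,0],[0,0,0]]' --jaw '[1,1,1,1,1,1,1,1]'

```text
time: 17.63
position: [0.512, 0.03, 0.2336]
ee_rot: [[0.706, 0.708, 0.0], [0.708, -0.706, -0.0], [0.0, 0.0, -1.0]]
wrist_force: [-0.1, -0.8, 0.2]
grip_width: 0.0916
finger_force: 0.0
```

Call:
play_rows --slide '[[0,0,-20],[0,0,-35],[0,0,-35],[0,0,-10],[0,0,0],[0,0,0]]' --turn '[[0,0,0],[0,0,0],[0,0,0],[0,0,0],[0,0,0],[0,0,0]]' --jaw '[1,1,1,1,1,1]'

```text
time: 18.13
position: [0.5119, 0.0301, 0.3333]
ee_rot: [[0.706, 0.708, 0.0], [0.708, -0.706, -0.0], [0.0, 0.0, -1.0]]
wrist_force: [-0.7, 0.3, -0.4]
grip_width: 0.0919
finger_force: 0.0
```

```bash
python3 -c "
from h import *
heft(4)
plan([.512,.132,.33],-45,4)"
```

```text
[-3.1000e-01  4.6000e-01 -2.0000e-02  3.3151e+02 -3.3970e+01 -3.1180e+01
  9.1910e+01] [0.23 0.62 0.35 0.28 0.42 0.42 0.16]
at [0.5113 0.0302 0.3314] slide [[18.2, -17.8, 0.4], [18.1, -17.9, 0.4], [18.1, -17.9, 0.4], [18.1, -17.9, 0.4]] turn [-0.05, 0.03, 0.02]
```

Unloaded it reads about 0 N. Next is the middle tin, then down to 0.233 and grip.

Call:
play_rows --slide '[[18,-18,0],[18,-18,0],[18,-18,0],[18,-18,0],[0,0,0],[0,0,0]]' --turn '[[0,0,0],[0,0,0],[0,0,0],[0,0,0],[0,0,0],[0,0,0]]' --jaw '[1,1,1,1,1,1]'

```text
time: 18.83
position: [0.5114, 0.1326, 0.3323]
ee_rot: [[0.705, 0.71, -0.002], [0.71, -0.705, -0.0], [-0.002, -0.001, -1.0]]
wrist_force: [0.4, -0.5, -0.7]
grip_width: 0.0919
finger_force: 0.0
```

Call:
play_rows --slide '[[0,0,30],[0,0,30],[0,0,20],[0,0,19],[0,0,0],[0,0,0]]' --turn '[[0,0,0],[0,0,0],[0,0,0],[0,0,0],[0,0,0],[0,0,0]]' --jaw '[1,1,1,1,1,1]'

```text
time: 19.33
position: [0.5113, 0.1309, 0.2335]
ee_rot: [[0.707, 0.707, -0.003], [0.707, -0.707, -0.0], [-0.003, -0.002, -1.0]]
wrist_force: [0.7, 0.5, 0.8]
grip_width: 0.092
finger_force: 0.0
```

Call:
play_rows --slide '[[0,0,0],[0,0,0],[0,0,0],[0,0,0],[0,0,0],[0,0,0],[0,0,0],[0,0,0]]' --turn '[[0,0,0],[0,0,0],[0,0,0],[0,0,0],[0,0,0],[0,0,0],[0,0,0],[0,0,0]]' --jaw '[-1,-1,-1,-1,-1,-1,-1,-1]'

```text
time: 20.0
position: [0.5122, 0.132, 0.2353]
ee_rot: [[0.706, 0.708, 0.001], [0.708, -0.706, 0.0], [0.001, 0.001, -1.0]]
wrist_force: [-1.6, -1.6, 6.0]
grip_width: 0.0599
finger_force: 30.0
```

Call:
play_rows --slide '[[0,0,-5],[0,0,-10],[0,0,-10],[0,0,0],[0,0,0],[0,0,0],[0,0,0],[0,0,0]]' --turn '[[0,0,0],[0,0,0],[0,0,0],[0,0,0],[0,0,0],[0,0,0],[0,0,0],[0,0,0]]' --jaw '[-1,-1,-1,-1,-1,-1,-1,-1]'

```text
time: 20.67
position: [0.5116, 0.1319, 0.2591]
ee_rot: [[0.706, 0.708, -0.001], [0.708, -0.706, -0.0], [-0.001, -0.001, -1.0]]
wrist_force: [-0.1, -0.2, -3.0]
grip_width: 0.0599
finger_force: 30.0
```

```bash
python3 -c "
from h import *
heft()"
```

```text
[-4.0000e-02 -1.0000e-02 -3.4000e+00  2.5937e+02 -3.7960e+01 -2.9590e+01
  5.9640e+01] [0.31 0.47 0.6  0.14 0.03 0.02 0.17]
```

Call:
play_rows --slide '[[0,0,10],[0,0,8],[0,0,4],[0,0,2],[0,0,0.5],[0,0,0]]' --turn '[[0,0,0],[0,0,0],[0,0,0],[0,0,0],[0,0,0],[0,0,0]]' --jaw '[-1,-1,-1,-1,-1,-1]'

```text
time: 21.57
position: [0.5116, 0.132, 0.2353]
ee_rot: [[0.706, 0.708, -0.002], [0.708, -0.706, -0.0], [-0.002, -0.002, -1.0]]
wrist_force: [-4.2, -0.3, 4.6]
grip_width: 0.0602
finger_force: 30.0
```

Call:
play_rows --slide '[[0,0,0],[0,0,0],[0,0,0],[0,0,0],[0,0,0],[0,0,0],[0,0,0],[0,0,0]]' --turn '[[0,0,0],[0,0,0],[0,0,0],[0,0,0],[0,0,0],[0,0,0],[0,0,0],[0,0,0]]' --jaw '[1,1,1,1,1,1,1,1]'

```text
time: 22.23
position: [0.5119, 0.1319, 0.2351]
ee_rot: [[0.706, 0.708, 0.0], [0.708, -0.706, 0.0], [0.0, 0.0, -1.0]]
wrist_force: [0.5, 0.2, -0.6]
grip_width: 0.092
finger_force: 0.0
```

Call:
play_rows --slide '[[0,0,-20],[0,0,-35],[0,0,-35],[0,0,-8],[0,0,0],[0,0,0]]' --turn '[[0,0,0],[0,0,0],[0,0,0],[0,0,0],[0,0,0],[0,0,0]]' --jaw '[1,1,1,1,1,1]'

```text
time: 22.73
position: [0.5117, 0.1319, 0.3328]
ee_rot: [[0.706, 0.708, 0.0], [0.708, -0.706, -0.0], [0.0, 0.0, -1.0]]
wrist_force: [0.3, 0.0, -1.2]
grip_width: 0.0922
finger_force: 0.0
```

```bash
python3 -c "
from h import *
plan([.515,.237,.33],-45,4)"
```

```text
at [0.5117 0.1319 0.3328] slide [[19.2, -18.0, 0.7], [19.2, -18.0, 0.7], [19.2, -18.0, 0.7], [19.2, -18.0, 0.7]] turn [0.0, -0.0, 0.02]
```

The middle tin reads 3.4 N. Now the third.

Call:
play_rows --slide '[[19,-18,0],[19,-18,0],[19,-18,0],[19,-18,0],[0,0,0],[0,0,0]]' --turn '[[0,0,0],[0,0,0],[0,0,0],[0,0,0],[0,0,0],[0,0,0]]' --jaw '[1,1,1,1,1,1]'

```text
time: 23.23
position: [0.5137, 0.2371, 0.3305]
ee_rot: [[0.705, 0.71, -0.004], [0.71, -0.705, -0.001], [-0.004, -0.002, -1.0]]
wrist_force: [-0.4, 0.2, -0.2]
grip_width: 0.0918
finger_force: 0.0
```

Call:
play_rows --slide '[[0,0,30],[0,0,30],[0,0,20],[0,0,18],[0,0,0],[0,0,0]]' --turn '[[0,0,0],[0,0,0],[0,0,0],[0,0,0],[0,0,0],[0,0,0]]' --jaw '[1,1,1,1,1,1]'

```text
time: 23.73
position: [0.5138, 0.2354, 0.2334]
ee_rot: [[0.707, 0.707, -0.004], [0.707, -0.707, -0.001], [-0.004, -0.002, -1.0]]
wrist_force: [-0.2, 0.1, 0.4]
grip_width: 0.0919
finger_force: 0.0
```

Call:
play_rows --slide '[[0,0,0],[0,0,0],[0,0,0],[0,0,0],[0,0,0],[0,0,0],[0,0,0],[0,0,0]]' --turn '[[0,0,0],[0,0,0],[0,0,0],[0,0,0],[0,0,0],[0,0,0],[0,0,0],[0,0,0]]' --jaw '[-1,-1,-1,-1,-1,-1,-1,-1]'

```text
time: 24.4
position: [0.5147, 0.2368, 0.2359]
ee_rot: [[0.706, 0.708, 0.0], [0.708, -0.706, 0.001], [0.001, -0.0, -1.0]]
wrist_force: [-3.2, 1.2, 6.2]
grip_width: 0.0595
finger_force: 30.0
```

Call:
play_rows --slide '[[0,0,-5],[0,0,-10],[0,0,-10],[0,0,0],[0,0,0],[0,0,0],[0,0,0],[0,0,0]]' --turn '[[0,0,0],[0,0,0],[0,0,0],[0,0,0],[0,0,0],[0,0,0],[0,0,0],[0,0,0]]' --jaw '[-1,-1,-1,-1,-1,-1,-1,-1]'

```text
time: 25.07
position: [0.5143, 0.2364, 0.2595]
ee_rot: [[0.706, 0.708, -0.001], [0.708, -0.706, -0.0], [-0.001, -0.001, -1.0]]
wrist_force: [0.0, -0.3, -4.0]
grip_width: 0.0598
finger_force: 30.0
```

```bash
python3 -c "
from h import *
heft()"
```

```text
[ 1.2000e-01  1.6000e-01 -4.4700e+00  2.5985e+02 -4.2420e+01 -3.0410e+01
  5.9620e+01] [0.51 0.6  0.33 0.17 0.04 0.02 0.26]
```

Call:
play_rows --slide '[[0,0,10],[0,0,8],[0,0,4],[0,0,2],[0,0,0.5],[0,0,0]]' --turn '[[0,0,0],[0,0,0],[0,0,0],[0,0,0],[0,0,0],[0,0,0]]' --jaw '[-1,-1,-1,-1,-1,-1]'

```text
time: 25.97
position: [0.5143, 0.2366, 0.2359]
ee_rot: [[0.706, 0.708, -0.002], [0.708, -0.706, -0.0], [-0.002, -0.001, -1.0]]
wrist_force: [-4.8, -1.4, 3.8]
grip_width: 0.0595
finger_force: 30.0
```

The weights are 7.25, 3.4 and 4.5 N, so the first tin, nearest the stand, is the full one. I release this one and go back.

Call:
play_rows --slide '[[0,0,0],[0,0,0],[0,0,0],[0,0,0],[0,0,0],[0,0,0],[0,0,0],[0,0,0]]' --turn '[[0,0,0],[0,0,0],[0,0,0],[0,0,0],[0,0,0],[0,0,0],[0,0,0],[0,0,0]]' --jaw '[1,1,1,1,1,1,1,1]'

```text
time: 26.63
position: [0.5146, 0.2365, 0.2356]
ee_rot: [[0.706, 0.708, 0.0], [0.708, -0.706, 0.0], [0.0, 0.0, -1.0]]
wrist_force: [0.3, -0.2, -0.5]
grip_width: 0.0917
finger_force: 0.0
```

Call:
play_rows --slide '[[0,0,-20],[0,0,-35],[0,0,-35],[0,0,-8],[0,0,0],[0,0,0]]' --turn '[[0,0,0],[0,0,0],[0,0,0],[0,0,0],[0,0,0],[0,0,0]]' --jaw '[1,1,1,1,1,1]'

```text
time: 27.13
position: [0.5144, 0.2365, 0.3333]
ee_rot: [[0.706, 0.708, 0.0], [0.708, -0.706, -0.0], [0.0, 0.0, -1.0]]
wrist_force: [-0.6, -0.5, 0.1]
grip_width: 0.0918
finger_force: 0.0
```

```bash
python3 -c "
from h import *
plan([.512,.030,.33],-45,6)"
```

```text
at [0.5144 0.2365 0.3333] slide [[-24.7, 24.0, 0.6], [-24.6, 24.0, 0.6], [-24.6, 24.0, 0.6], [-24.6, 24.0, 0.6], [-24.6, 24.0, 0.6], [-24.6, 24.0, 0.6]] turn [0.0, -0.0, 0.01]
```

Call:
play_rows --slide '[[-24.6,24,0],[-24.6,24,0],[-24.6,24,0],[-24.6,24,0],[-24.6,24,0],[-24.6,24,0],[0,0,0],[0,0,0]]' --turn '[[0,0,0],[0,0,0],[0,0,0],[0,0,0],[0,0,0],[0,0,0],[0,0,0],[0,0,0]]' --jaw '[1,1,1,1,1,1,1,1]'

```text
time: 27.8
position: [0.5116, 0.0291, 0.3313]
ee_rot: [[0.709, 0.706, -0.004], [0.706, -0.709, 0.001], [-0.002, -0.004, -1.0]]
wrist_force: [0.0, 0.5, -0.3]
grip_width: 0.0915
finger_force: 0.0
```

Call:
play_rows --slide '[[0,0,30],[0,0,30],[0,0,20],[0,0,18],[0,0,0],[0,0,0]]' --turn '[[0,0,0],[0,0,0],[0,0,0],[0,0,0],[0,0,0],[0,0,0]]' --jaw '[1,1,1,1,1,1]'

```text
time: 28.3
position: [0.5113, 0.0316, 0.2339]
ee_rot: [[0.705, 0.709, -0.004], [0.709, -0.705, 0.001], [-0.002, -0.004, -1.0]]
wrist_force: [-0.0, -0.0, 0.0]
grip_width: 0.0919
finger_force: 0.0
```

Call:
play_rows --slide '[[0,0,0],[0,0,0],[0,0,0],[0,0,0],[0,0,0],[0,0,0],[0,0,0],[0,0,0]]' --turn '[[0,0,0],[0,0,0],[0,0,0],[0,0,0],[0,0,0],[0,0,0],[0,0,0],[0,0,0]]' --jaw '[-1,-1,-1,-1,-1,-1,-1,-1]'

```text
time: 28.97
position: [0.5124, 0.0305, 0.2363]
ee_rot: [[0.706, 0.708, 0.0], [0.708, -0.706, 0.0], [0.0, -0.0, -1.0]]
wrist_force: [-2.7, 1.8, 6.2]
grip_width: 0.0595
finger_force: 30.0
```

Call:
play_rows --slide '[[0,0,-10],[0,0,-20],[0,0,-25],[0,0,-25],[0,0,-25],[0,0,-20],[0,0,-15],[0,0,-6]]' --turn '[[0,0,0],[0,0,0],[0,0,0],[0,0,0],[0,0,0],[0,0,0],[0,0,0],[0,0,0]]' --jaw '[-1,-1,-1,-1,-1,-1,-1,-1]'

```text
time: 29.63
position: [0.5123, 0.0302, 0.3834]
ee_rot: [[0.706, 0.708, 0.002], [0.708, -0.706, -0.001], [0.001, 0.002, -1.0]]
wrist_force: [1.1, 0.0, -7.8]
grip_width: 0.0598
finger_force: 30.0
```

Call:
play_rows --slide '[[0,0,0],[0,0,0],[0,0,0],[0,0,0],[0,0,0],[0,0,0],[0,0,0],[0,0,0]]' --turn '[[0,0,0],[0,0,0],[0,0,0],[0,0,0],[0,0,0],[0,0,0],[0,0,0],[0,0,0]]' --jaw '[-1,-1,-1,-1,-1,-1,-1,-1]'

```text
time: 30.3
position: [0.5122, 0.0304, 0.3814]
ee_rot: [[0.706, 0.708, -0.0], [0.708, -0.706, 0.0], [-0.0, -0.0, -1.0]]
wrist_force: [0.5, 0.3, -7.5]
grip_width: 0.0595
finger_force: 30.0
```

Run:
```python
from h import *
heft()
im=eyes.get_image("scene"); c=cv2.resize(im["pixels"][90:340,110:340,::-1],None,fx=2.4,fy=2.4,interpolation=cv2.INTER_CUBIC); cv2.imwrite("pics/end.png",c)
```

```text
[ 1.7000e-01 -7.0000e-02 -7.1500e+00  3.8161e+02 -3.5870e+01 -3.5190e+01
  5.9640e+01] [0.45 0.39 0.66 0.05 0.03 0.02 0.16]
```

View pics/end.png

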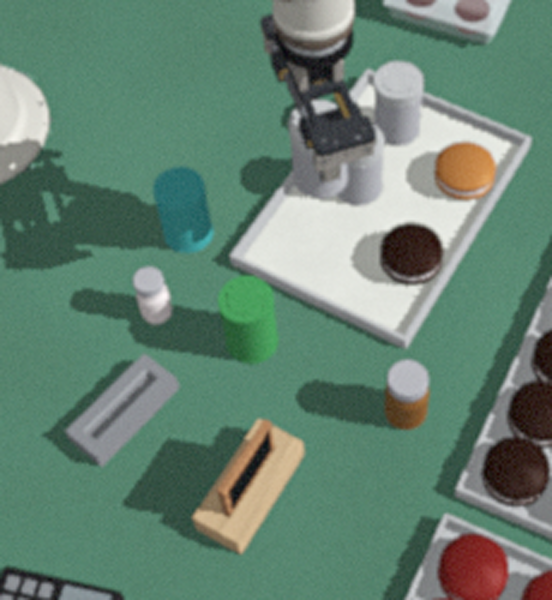

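The final crop shows the sign seated upright in the stand at (248,470). The full tin is in the gripper at (318,160), the other two stand on the tray at (398,100) and (362,160), and the bystanders are where they were. I'm handing in.

```bash
python3 -c "
from h import *
print(order.job_done())"
```

```text
the job is handed in; nothing more can be done
None
```

The job is handed in: the sign is seated and released in the stand, and the heaviest tin (7.2 N, against 3.4 N and 4.5 N) is held still and upright about 15 cm above the counter, with the other two standing on the tray; the hand-in gave no verdict.

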